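# Flip the status flag of the examined counting chamber

## Robot

A 6-joint arm with a two-finger parallel gripper is mounted at the origin on the work surface. World frame = base frame: x ahead of the robot, y to its left, z up, the work surface at z = 0. Lengths are in m, angles in rad, forces in N, time in s.
With the tool pointing down it reaches from about 0.3 to 0.775 m from the base axis. Payload 14.6 kg.
Tool frame: the origin (TCP) lies midway between the tips of the shut fingers; the grasp point (between the pads) lies 19 mm behind it; z points along the fingers, y is the line along which they close (so a half turn about z gives the same grasp; the last joint's range is limited). The gripper opens to 85 mm and grips with 20 to 120 N. Pads are 22 mm wide; open, the fingers measure 114 mm over their backs; the gripper's body (76 mm by 85 mm) begins 54 mm behind the grasp point. The pads swing forward as they close: fully open they stand 13 mm farther back than shut.
Start: joints at [1.182, 0.3, 1.521, -0, 1.321, -0.067], TCP at [0.174, 0.522, 0.208] pointing down, gripper open.
Joint ranges: [-3.03, 3.03], [-0.79, 2.21], [0.23, 2.52], [-1.04, 4.18], [0, 3.07], [-2.55, 2.55]. Speed limits (rad/s): [2.22, 2.22, 2.57, 3.14, 3.14, 3.14].

## Interface

Orientations are given as a unit quaternion [w, x, y, z].
In Python, from cell import robot, capture, get_calibration gives the robot as it stands.
- The arm moves only by the tool servo_tool, never from a script. Its argument "increments" is a list of rows, each a list of 5 numbers: the opening, from 0 (shut) to 1 (fully open), then the shift along the tool's x, y, z as a fraction of full scale, then the turn about the tool's z as a fraction of full scale. In form: [[fingers, tx, ty, tz, spin], ...]. A call has 1 to 5 rows; each row shifts and turns the commanded pose from where the row before left it, along the tool's axes as they then stand; what a row does not reach is not made up. Full scale, the value 1, is 0.05 m for a shift and 4 degrees for a turn. A row lasts 1/10 s, in which the tool goes at most 50 mm and 8.59 degrees, less where a joint would pass 70% of its speed; a pose out of reach is approached as far as the arm can. A call with a number of a shift or a turn outside -1 to 1 is refused whole. A call with a gripper value outside its range is refused whole. The fingers move at their own pace and stop on an object; "squeeze" is the grip in N (left out, the last holds). Time passes only in rows, so rows that do not move let the fingers close. It gives the time, the measured TCP pose, the force, the opening and the grip force at its end, in the units of the state.
- robot.observe(): the state, without advancing time (a new reading comes with each control period).
- capture(name): name is "side" or "top" or "wrist"; returns (picture, depth): 420x560x3 uint8, red, green, blue; 420x560 float32, m along the optical axis (not along the pixel's ray), 0 where there is no reading.
- get_calibration(name): a dict with "fovy" (degrees; the focal length in pixels is half the picture's height over the tangent of half this angle, whatever the lens; pixels are square), "cx", "cy" (the principal point, pixels), "k1" (the pictures are not rectified: a ray, as slopes to the right and down, at radius r is drawn at 1 + k1 r^2 times it, then the intrinsics apply), "view" (4x4, takes a point from world to camera coordinates). Camera axes: x right, y down, z forward; pixel columns grow to the right and rows downward; lengths in m; the calibration is good to about 2 mm. A picture is of the moment at which its call begins: read the wrist's pose just before it. get_calibration takes no time and is no camera call; for the wrist camera it gives the pose at the moment of the call.
- robot.finish_job(): hands the job in; it is judged then, once.
The state is a dict: "time_s": time; "joint_pos": joint angles; "joint_vel": joint speeds; "joint_efforts": joint torques, N m; "position": TCP position; "eef_rot": TCP orientation; "contact_force": force on the tool from outside, world axes, zero at the start; "wrist_torque": the same for the moment, N m; "finger_gap": finger opening in m; "grip_force": force on a finger pad.
Only numpy, scipy, OpenCV 4.12 (cv2) and the standard library are available. Lean on these libraries where they do the work, as an engineer would, in place of code of your own. Each camera call takes 0.05 s, during which the arm holds its last target. There are 200 camera calls.

## Task

The clear, ribbed counting chamber has been examined, so on the station where it stands flip the orange status flag right over its pivot with a fingertip (press its black tab down to raise it, then push it over) until it lies flat on the other side, showing green. Push gently, and do not pick up or shift anything: leave the other station's flag, the chamber, the dish, the beaker and the vial as they are.

Things in the scene. Friction and masses are not known exactly. Their poses are not given: they have to be found in the camera images.
- station_a: Station with the counting chamber (left or right one): pale plate 170 (x) by 190 (y) by 8 mm fixed to the table, yawed up to 20 deg; origin centre of underside, x away from the robot, y left, z up. At x = -40 mm two aluminium cheeks (6 mm thick, 20 mm wide in y, 80 mm tall, 76 mm clear gap) carry the flag's hinge pin; free space under the flag. Black disc at x = +43 mm marks the sample's place.
- flag_a (a joint): Hinge of the flag on station_a, rad. 0 = level towards the station's +y (left), orange up; pi/2 = straight up; pi = flipped over, level towards -y, green up (stops at 0 and pi). Pressing the black tab down raises the flag. Stiff hinge (0.03 N m): it stays at any angle it is left; 2 to 4 N on tab or plate moves it (flag about 40 g). Starts 0 to 0.3 raised.
- flag_a_pivot (a point): Middle of the hinge pin of the flag on station_a, 70 mm above the table, fixed to the station, axes as the station's. The pin runs along the station's x axis.
- flag_a_tip (a point): Middle of the outer edge of the flag on station_a, 85 mm from the pin axis; moves with the flag. The flag is a plate 56 mm wide (along the pin) and 4 mm thick, reaching from 10 to 85 mm from the pin axis, centred on it; orange one face, green the other.
- flag_a_tab (a point): Point on that flag's black press tab, 30 mm from the pin axis, moves with the flag. The tab is 28 mm wide, 4 mm thick, and reaches 42 mm from the pin axis on the side opposite the plate, in line with it.
- station_b: The other station, same make, which carries the round dish; leave its flag alone. Origin and axes as station_a.
- flag_b (a joint): Hinge of the flag on station_b, same make and values as flag_a; to be left as it is.
- flag_b_tip (a point): Middle of the outer edge of the flag on station_b.
- chamber: Loose clear plastic counting chamber, open-topped, 50 (x) by 80 (y) by 18 mm, with 7 white ribs inside; stands on station_a about 43 mm beyond the plate centre, on the side away from the robot. Origin at the centre of its underside.
- dish: Loose round covered dish, 62 mm across, 14 mm high, amber inside, on station_b. Origin at the centre of its underside.
- beaker: Loose glass beaker, 68 mm across, 90 mm high, with pens in it reaching 140 mm, beyond the stations. Origin at the centre of its underside.
- vial: Loose small vial with a blue cap, 28 mm across, 55 mm high, beyond the stations. Origin at the centre of its underside.

How it is judged:
By the outcome, as a careful person would: the job done as asked, in the order asked, and still so for the second after the job is handed in, with the robot touching nothing.
It also fails if it takes over 48 s, if anything falls off the work surface, if the arm or the gripper's body presses on something with over 40 N, if the wrist force passes 120 N, or if a joint passes its speed limit or range.

## Working session

There is one attempt and no reset: what is moved stays moved. The work goes in short steps, Python scripts to look and compute and a tool call to move; the robot and the scene stay as the last step left them, time stands still between calls to the robot, and variables do not carry over. Pictures are saved under pics/ and viewed, at most 10 in all, crops included, and the job is handed in when it is done.

Besides the shell and the picture viewer there is one more tool, called after "Call:" as name(argument=value, ...), one argument or row to a line, values as JSON. servo_tool: Moves the arm, as the interface text tells. Shift numbers are shares of 0.05 m and turn numbers shares of 4 degrees, none past 1 either way. Its arguments: {"type":"object","properties":{"increments":{"type":"array"},"squeeze":{"type":"number"}},"required":["increments"]}

```bash
mkdir -p pics; ls; cat > h.py <<'E'
import numpy as np, cv2
from cell import robot, capture, get_calibration
def K(c,shape=(420,560)):
    f=shape[0]/2/np.tan(np.radians(c["fovy"])/2); return f
def ray(c,u,v):
    f=K(c); d=np.array([(u-c["cx"])/f,(v-c["cy"])/f]); s=d.copy()
    for _ in range(20): s=d/(1+c["k1"]*(s@s))
    V=np.array(c["view"]); R=V[:3,:3]; 
    return -R.T@V[:3,3], R.T@np.array([s[0],s[1],1.])
def onplane(c,u,v,z):
    o,d=ray(c,u,v); return o+d*(z-o[2])/d[2]
def withdepth(c,u,v,dep):
    o,d=ray(c,u,v); return o+d*dep
def proj(c,p):
    V=np.array(c["view"]); q=V[:3,:3]@p+V[:3,3]; s=q[:2]/q[2]; s=s*(1+c["k1"]*(s@s)); return s*K(c)+[c["cx"],c["cy"]]
E
python3 - <<'E'
from h import *
for n in ["top","side"]:
    im,d=capture(n); cv2.imwrite(f"pics/{n}0.png",im[:,:,::-1]); np.savez(f"pics/{n}0.npz",im=im,d=d)
    c=get_calibration(n); print(n,c)
E
```

```text
pics
top {'fovy': 47.615209240472154, 'cx': 274.70830104337716, 'cy': 204.74501727624119, 'k1': -0.1284085960452206, 'view': array([[ 0.00375023, -0.99985005, -0.01690612,  0.03794761],
       [-0.99354545, -0.0018088 , -0.11342028,  0.65881078],
       [ 0.1133727 ,  0.01722235, -0.99340325,  0.85604206],
       [ 0.        ,  0.        ,  0.        ,  1.        ]])}
side {'fovy': 46.61451141681892, 'cx': 273.6107032231349, 'cy': 210.96109053711558, 'k1': -0.1350207373754358, 'view': array([[-0.98865528, -0.14921221,  0.0172177 ,  0.6309929 ],
       [-0.10622226,  0.61351723, -0.7825046 ,  0.10290439],
       [ 0.10619588, -0.77545621, -0.6224067 ,  0.88428079],
       [ 0.        ,  0.        ,  0.        ,  1.        ]])}
```

View pics/top0.png

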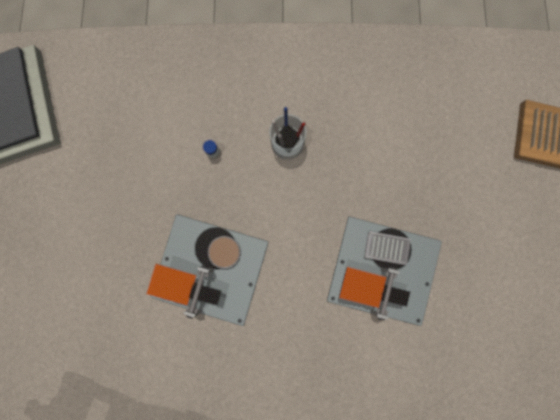

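View pics/side0.png

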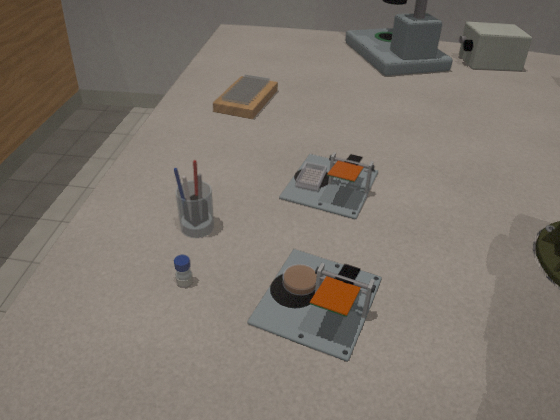

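The ribbed chamber is on the right station in the top view: plate corners about (349,217), (441,240), (420,323), (329,302), orange flag at (363,288), black tab at (398,297). The dish is on the left station, around (223,252). In the side view the chamber's station is the farther one, with its flag at (346,171).

```bash
python3 - <<'E'
from h import *
z=np.load("pics/top0.npz"); im,d=z["im"],z["d"]; c=get_calibration("top")
hsv=cv2.cvtColor(im,cv2.COLOR_RGB2HSV)
# plate corners: bluish-grey mask
roi=np.zeros(im.shape[:2],np.uint8); roi[205:335,315:455]=1
b=im.astype(int); m=((b[...,2]-b[...,0]>0)&(b.sum(2)>250)).astype(np.uint8)*roi
m=cv2.morphologyEx(m,cv2.MORPH_OPEN,np.ones((3,3)))
pts=cv2.findNonZero(m).reshape(-1,2)
W=np.array([onplane(c,u,v,.008)[:2] for u,v in pts])
r=cv2.minAreaRect((W*1000).astype(np.float32)); print("rect mm",r); print(cv2.boxPoints(r).round(1))
o=((hsv[...,0]<15)&(hsv[...,1]>200)&(hsv[...,2]>120)).astype(np.uint8)*roi
p=cv2.findNonZero(o).reshape(-1,2)
P=np.array([withdepth(c,u,v,d[v,u]) for u,v in p if d[v,u]>0]); P=P[abs(P[:,2]-np.median(P[:,2]))<.03]
print("orange",len(P),P.mean(0),P.min(0),P.max(0)); 
A=np.c_[P[:,:2],np.ones(len(P))]; g=np.linalg.lstsq(A,P[:,2],rcond=None)[0]; print("plane",g)
k=((b.sum(2)<110)).astype(np.uint8)*0; k[283:312,384:415]=(b.sum(2)<130)[283:312,384:415]
p=cv2.findNonZero(k).reshape(-1,2)
T=np.array([withdepth(c,u,v,d[v,u]) for u,v in p if d[v,u]>0]); print("tab",len(T),np.median(T,0),T.min(0),T.max(0))
cen=np.array(r[0])/1000
import itertools
box=cv2.boxPoints(r); 
# yaw: edge direction closest to +x
e=[box[(i+1)%4]-box[i] for i in range(4)]; a=[np.arctan2(v[1],v[0]) for v in e]; yaw=min(a,key=abs); print("yaw",np.degrees(yaw))
X=np.array([np.cos(yaw),np.sin(yaw)]);Y=np.array([-X[1],X[0]])
piv=cen-.04*X; print("pivot",piv)
for n,Q in(("orange",P),("tab",T)):
    l=(Q[:,:2]-piv); print(n,"local x",np.percentile(l@X,[2,50,98]),"y",np.percentile(l@Y,[2,50,98]),"z",np.percentile(Q[:,2],[2,50,98]))
l=(P[:,:2]-piv)@Y; s=np.polyfit(l,P[:,2],1); print("angle",np.arctan(s[0]),"z at pivot",s[1])
s=robot.observe(); print(s["time_s"],s["position"],s["eef_rot"],s["finger_gap"])
E
```

```text
rect mm ((535.3507690429688, -171.3121337890625), (185.90834045410156, 165.1400604248047), 74.99484252929688)
[[ 431.5 -239.7]
 [ 591.  -282.5]
 [ 639.2 -102.9]
 [ 479.7  -60.1]]
orange 1075 [ 0.50797582 -0.1167211   0.08043121] [ 0.47601458 -0.15452605  0.07173284] [ 0.54002847 -0.07755346  0.09082332]
plane [0.0433411  0.15595716 0.07661847]
tab 215 [ 0.4911118  -0.18249029  0.06961786] [ 0.4766388  -0.19931639  0.06462397] [ 0.50401965 -0.15573032  0.0750494 ]
yaw -15.0051565
pivot [ 0.49671467 -0.16095589]
orange local x [-0.02439983 -0.0006463   0.02341304] y [0.01230403 0.04559613 0.07906667] z [0.07400266 0.08045452 0.08709295]
tab local x [-0.01092749  0.00012043  0.01064149] y [-0.03811203 -0.02265128 -0.00721723] z [0.06535655 0.06961786 0.07402973]
angle 0.16048115495025794 z at pivot 0.07304298395138577
0.1 [0.17385784 0.52154083 0.20755479] [-1.22156726e-04  1.60184043e-01  9.87087008e-01 -5.44666045e-04] 0.08547171203652051
```

Right station: pivot (0.497, -0.161, 0.07), yaw -15°, flag raised about 0.16 rad. The plate and tab sizes measured match those given. I'm moving to a point above the tab with the fingers shut.

Call:
servo_tool(
  increments=[
    [0,0,0,0,-0.85],
    [0,-0.488,-0.608,0,0],
    [0,-0.488,-0.608,0,0],
    [0,-0.488,-0.608,0,0],
    [0,-0.488,-0.608,0,0],
  ],
)

```text
time_s: 0.6
position: [0.2369, 0.3775, 0.2078]
eef_rot: [-0.0, 0.131, 0.991, -0.0]
contact_force: [0.5, 0.5, -0.3]
finger_gap: 0.0128
grip_force: 0.0
```

Call:
servo_tool(
  increments=[
    [0,-0.488,-0.608,0,0],
    [0,-0.488,-0.608,0,0],
    [0,-0.488,-0.608,0,0],
    [0,-0.488,-0.608,0,0],
    [0,-0.488,-0.608,0,0],
  ],
)

```text
time_s: 1.1
position: [0.3152, 0.199, 0.208]
eef_rot: [0.0, 0.131, 0.991, -0.0]
contact_force: [1.0, -0.0, 0.1]
finger_gap: -0.0004
grip_force: 0.0
```

Call:
servo_tool(
  increments=[
    [0,-0.488,-0.608,0,0],
    [0,-0.488,-0.608,0,0],
    [0,-0.488,-0.608,0,0],
    [0,-0.488,-0.608,0,0],
    [0,-0.488,-0.608,0,0],
  ],
)

```text
time_s: 1.6
position: [0.3936, 0.0205, 0.208]
eef_rot: [-0.0, 0.131, 0.991, 0.0]
contact_force: [1.4, 1.1, -0.9]
finger_gap: -0.0001
grip_force: 0.0
```

Call:
servo_tool(
  increments=[
    [0,-0.488,-0.608,0,0],
    [0,-0.488,-0.608,0,0],
    [0,-0.488,-0.608,0,0],
    [0,-0.488,-0.608,0,0],
    [0,0,0,0,0],
  ],
)

```text
time_s: 2.1
position: [0.4568, -0.1238, 0.2074]
eef_rot: [-0.0, 0.132, 0.991, -0.0]
contact_force: [-0.3, 0.6, 0.7]
finger_gap: -0.0004
grip_force: 0.0
```

Call:
servo_tool(
  increments=[
    [0,-0.48,-0.58,0,0],
    [0,-0.48,-0.57,0,0],
    [0,0,0,0.8,0],
    [0,0,0,0.8,0],
    [0,0,0,0.4,0],
  ],
)

```text
time_s: 2.6
position: [0.4861, -0.1877, 0.1047]
eef_rot: [-0.002, 0.131, 0.991, 0.001]
contact_force: [0.6, 0.2, 0.0]
finger_gap: -0.0
grip_force: 0.0
```

```bash
python3 - <<'E'
from h import *
s=robot.observe(); print(s["time_s"],s["position"],s["contact_force"])
im,d=capture("side"); im=im[:,:,::-1]; a=cv2.resize(im[120:240,250:410],(640,480),interpolation=cv2.INTER_CUBIC)
cv2.imwrite("pics/s1.png",a)
E
```

```text
2.6 [ 0.48606139 -0.18774919  0.10466842] [0.62323655 0.15143316 0.03383779]
```

View pics/s1.png

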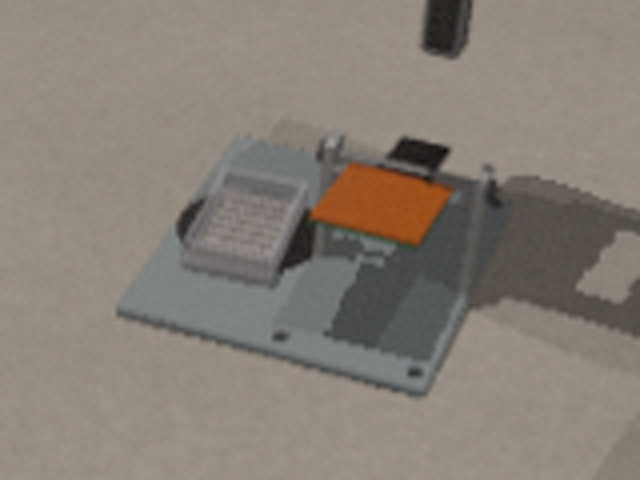

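The side view shows the fingertips at (445,40) in the crop, above the tab at (418,152), with the chamber clear. Next I press down slowly.

Call:
servo_tool(
  increments=[
    [0,0,0.1,0.3,0],
    [0,0,0,0.2,0],
    [0,0,0,0.1,0],
    [0,0,0,0.1,0],
    [0,0,0,0,0],
  ],
)

```text
time_s: 3.15
position: [0.4888, -0.1839, 0.073]
eef_rot: [-0.0, 0.131, 0.991, 0.0]
contact_force: [-0.1, 0.3, -0.8]
finger_gap: 0.0004
grip_force: 0.0
```

Call:
servo_tool(
  increments=[
    [0,0,0,0.08,0],
    [0,0,0,0.08,0],
    [0,0,0,0.08,0],
    [0,0,0,0,0],
  ],
)

```text
time_s: 3.55
position: [0.4886, -0.1837, 0.0605]
eef_rot: [-0.0, 0.131, 0.991, 0.0]
contact_force: [0.6, 0.4, -0.8]
finger_gap: -0.0001
grip_force: 0.0
```

Call:
servo_tool(
  increments=[
    [0,0,-0.04,0.08,0],
    [0,0,-0.04,0.08,0],
    [0,0,0,0.08,0],
    [0,0,0,0,0],
  ],
)

```text
time_s: 3.95
position: [0.4875, -0.1876, 0.0484]
eef_rot: [-0.0, 0.131, 0.991, 0.0]
contact_force: [-0.5, -0.1, -0.3]
finger_gap: 0.0001
grip_force: 0.0
```

```bash
python3 - <<'E'
from h import *
s=robot.observe(); print(s["time_s"],s["position"],s["contact_force"])
im,d=capture("side"); im=im[:,:,::-1]; a=cv2.resize(im[120:240,250:410],(640,480),interpolation=cv2.INTER_CUBIC)
cv2.imwrite("pics/s2.png",a)
E
```

```text
3.95 [ 0.48751657 -0.18763493  0.04842969] [-0.53680104 -0.06376647 -0.33386586]
```

View pics/s2.png

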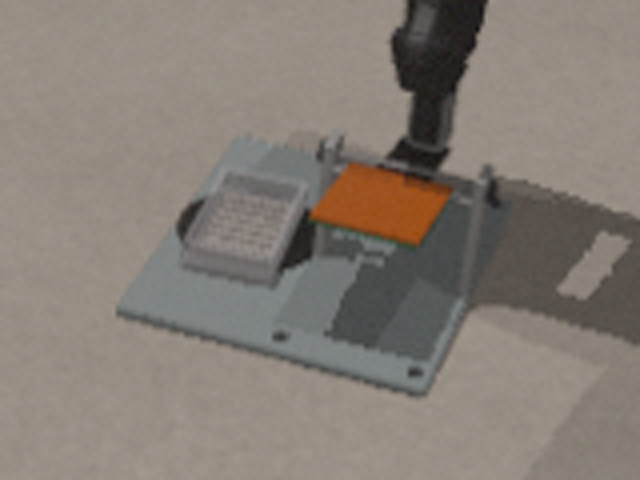

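In the side view the flag hasn't moved, though the TCP reads below the tab with no force. I'll check where the finger really is.

```bash
python3 - <<'E'
from h import *
s=robot.observe(); p=s["position"]; print(p,s["joint_pos"])
for n in("side","top"):
    c=get_calibration(n); print(n,"tcp px",proj(c,p),"grasp+.05",proj(c,p+[0,0,.05]),"tab px",proj(c,np.array([.491,-.1825,.0696])))
    z=np.load(f"pics/{n}0.npz")["d"]; im,d=capture(n)
    ch=(abs(d-z)>.01)&(d>0)
    vs,us=np.nonzero(ch)
    P=np.array([withdepth(c,u,v,d[v,u]) for u,v in zip(us,vs)])
    k=(np.hypot(*(P[:,:2]-p[:2]).T)<.06)&(P[:,2]<.16)
    P=P[k]; 
    for lo in np.arange(.03,.15,.01):
        q=P[(P[:,2]>=lo)&(P[:,2]<lo+.01)]
        if len(q): print(round(lo,2),len(q),q.min(0).round(3),q.max(0).round(3))
    if n=="top": a=cv2.resize(im[200:340,310:470,::-1],(640,560),interpolation=cv2.INTER_CUBIC); cv2.imwrite("pics/t2.png",a)
E
```

```text
[ 0.48765609 -0.1876444   0.04875906] [-4.37424346e-01  4.32472724e-01  1.74746194e+00 -9.03394959e-06
  9.62301839e-01 -1.74563468e+00]
side tcp px [355.588812   163.82783429] grasp+.05 [358.36296337 143.8981112 ] tab px [355.13287243 156.7606653 ]
0.06 1 [ 0.485 -0.182  0.07 ] [ 0.485 -0.182  0.07 ]
0.07 25 [ 0.475 -0.192  0.07 ] [ 0.499 -0.176  0.079]
0.08 46 [ 0.476 -0.188  0.08 ] [ 0.5   -0.171  0.09 ]
0.09 50 [ 0.477 -0.194  0.09 ] [ 0.5   -0.168  0.1  ]
0.1 27 [ 0.478 -0.186  0.1  ] [ 0.499 -0.171  0.109]
0.11 25 [ 0.474 -0.194  0.111] [ 0.507 -0.155  0.12 ]
0.12 48 [ 0.47  -0.209  0.12 ] [ 0.508 -0.147  0.13 ]
0.13 49 [ 0.47  -0.193  0.13 ] [ 0.511 -0.14   0.14 ]
0.14 73 [ 0.469 -0.197  0.14 ] [ 0.513 -0.132  0.15 ]
top tcp px [398.40879502 297.07550174] grasp+.05 [405.33056124 299.32532315] tab px [398.33921496 296.12740815]
0.12 3 [ 0.481 -0.168  0.124] [ 0.506 -0.16   0.126]
0.13 3 [ 0.504 -0.169  0.132] [ 0.505 -0.164  0.138]
0.14 26 [ 0.484 -0.162  0.14 ] [ 0.507 -0.15   0.149]
```

View pics/t2.png

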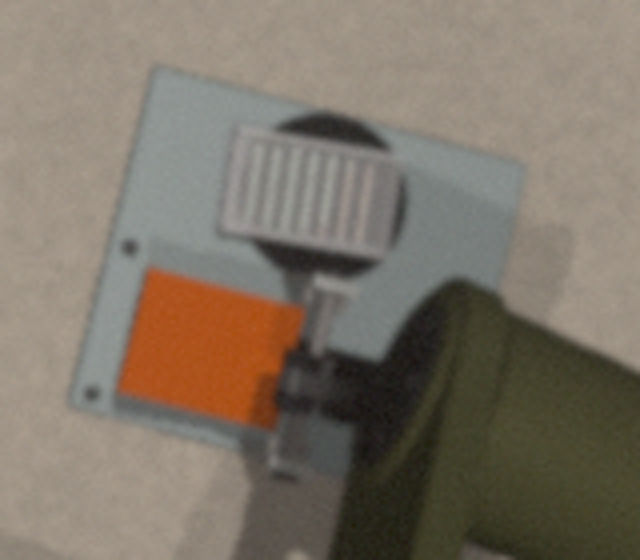

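The finger's real tip shows at z≈0.068, about 19 mm above the reported TCP, so it is only now reaching the tab. The top view shows the hand over the tab at about (320,380) in the crop and the flag still level. I'll keep pressing with that offset in mind.

Call:
servo_tool(
  increments=[
    [0,0,0,0.06,0],
    [0,0,0,0.06,0],
    [0,0,0,0,0],
  ],
)

```text
time_s: 4.4
position: [0.4878, -0.1876, 0.0428]
eef_rot: [-0.0, 0.131, 0.991, 0.0]
contact_force: [-0.7, -0.9, 0.1]
finger_gap: -0.0002
grip_force: 0.0
```

```bash
cat > st.py <<'E'
from h import *
import sys
piv=np.array([.4967,-.161,.07]); X=np.array([.966,-.259]);Y=np.array([.259,.966])
s=robot.observe(); l=s["position"][:2]-piv[:2]; print("t",s["time_s"],"local x,y,z",l@X,l@Y,s["position"][2],"F",s["contact_force"])
c=get_calibration("side"); im,d=capture("side"); hsv=cv2.cvtColor(im,cv2.COLOR_RGB2HSV)
for n,m in(("orange",(hsv[...,0]<15)&(hsv[...,1]>180)&(hsv[...,2]>60)),("green",(hsv[...,0]>45)&(hsv[...,0]<80)&(hsv[...,1]>90)&(hsv[...,2]>40))):
    vs,us=np.nonzero(m); P=np.array([withdepth(c,u,v,d[v,u]) for u,v in zip(us,vs)]).reshape(-1,3)
    P=P[np.hypot(*(P[:,:2]-piv[:2]).T)<.1]
    if len(P)<15: print(n,len(P)); continue
    y=(P[:,:2]-piv[:2])@Y; z=P[:,2]-.07
    print(n,len(P),"mean y,z",y.mean(),z.mean(),"range",y.min(),y.max(),z.max(),"angle",np.arctan2(z.mean(),y.mean()))
if len(sys.argv)>1: cv2.imwrite(f"pics/{sys.argv[1]}.png",cv2.resize(im[100:240,240:427,::-1],(748,560),interpolation=cv2.INTER_CUBIC))
E
python3 st.py
```

```text
t 4.4 local x,y,z -0.0016938863227771253 -0.028035108841167517 0.04278378821073074 F [-0.71556991 -0.90385055  0.07697035]
orange 312 mean y,z 0.049432395318027546 0.013446752082268696 range 0.01001420535447037 0.08540147406992356 0.023571407190150884 angle 0.26559648465840463
green 0
```

Call:
servo_tool(
  increments=[
    [0,0,0,0.06,0],
    [0,0,0,0.06,0],
    [0,0,0,0,0],
  ],
)

```text
time_s: 4.75
position: [0.4877, -0.1876, 0.0367]
eef_rot: [-0.0, 0.131, 0.991, 0.0]
contact_force: [0.3, -0.2, -0.2]
finger_gap: 0.0001
grip_force: 0.0
```

```bash
python3 st.py
```

```text
t 4.75 local x,y,z -0.0017941184793968904 -0.028064926837599518 0.03667948268735302 F [ 0.27256135 -0.20187307 -0.24824325]
orange 67 mean y,z 0.051371976776706935 0.028066100157611216 range 0.011987908935923941 0.07744753472544595 0.04219920188742293 angle 0.500021907593132
green 0
```

Call:
servo_tool(
  increments=[
    [0,0,0.05,0.06,0],
    [0,0,0.05,0.06,0],
    [0,0,0.05,0.06,0],
    [0,0,0,0,0],
  ],
)

```text
time_s: 5.2
position: [0.4899, -0.1804, 0.0281]
eef_rot: [0.0, 0.131, 0.991, -0.0]
contact_force: [-2.7, -2.2, 3.1]
finger_gap: -0.0003
grip_force: 1.8
```

```bash
python3 st.py s3
```

```text
t 5.2 local x,y,z -0.001560768185920589 -0.020497359398137894 0.028080703677273895 F [-2.71457097 -2.1899421   3.10538536]
orange 4
green 330 mean y,z 0.03087933694804081 0.040577714500453575 range 0.008871865667768656 0.051740343824352275 0.07062942689254564 angle 0.920297049419703
```

View pics/s3.png

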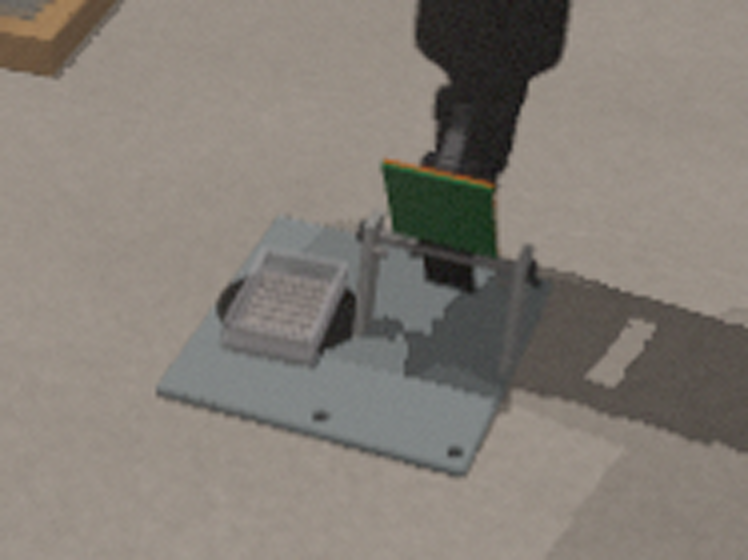

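The flag now stands at about 55°, with its green underside at (440,210) in the crop. I'll withdraw, go over the flag and come down on its +y side.

Call:
servo_tool(
  increments=[
    [0,0,-0.2,0.0,0],
    [0,0,-0.2,-0.6,0],
    [0,0,0,-0.9,0],
    [0,0,0,-0.9,0],
    [0,0,0,-0.9,0],
  ],
)

```text
time_s: 5.75
position: [0.4841, -0.2, 0.1946]
eef_rot: [-0.0, 0.131, 0.991, 0.0]
contact_force: [0.4, -0.2, -0.8]
finger_gap: 0.0003
grip_force: 0.0
```

Call:
servo_tool(
  increments=[
    [0,0,0.8,0,0],
    [0,0,0.8,0,0],
    [0,0,0.8,0,0],
    [0,0,0,0,0],
  ],
)

```text
time_s: 6.15
position: [0.5162, -0.0807, 0.1929]
eef_rot: [-0.0, 0.129, 0.992, 0.0]
contact_force: [-0.7, -0.8, 0.0]
finger_gap: -0.0007
grip_force: 0.0
```

```bash
python3 st.py
```

```text
t 6.15 local x,y,z -0.0019225579324605216 0.08265331526610922 0.1928891062203001 F [-0.72251381 -0.7844959   0.02706227]
orange 0
green 278 mean y,z 0.030091445759149824 0.039374553888919556 range 0.00945323712791043 0.05114160594970821 0.07020074680737698 angle 0.9182463538419132
```

Call:
servo_tool(
  increments=[
    [0,0,0,0.8,0],
    [0,0,0,0.8,0],
    [0,0,0,0.25,0],
    [0,0,-0.2,0,0],
    [0,0,-0.2,0,0],
  ],
)

```text
time_s: 6.7
position: [0.511, -0.1045, 0.1021]
eef_rot: [0.001, 0.131, 0.991, -0.0]
contact_force: [0.4, 1.3, 1.3]
finger_gap: 0.0001
grip_force: 0.5
```

Call:
servo_tool(
  increments=[
    [0,0,-0.2,0,0],
    [0,0,-0.2,0,0],
    [0,0,-0.2,0,0],
    [0,0,-0.2,0,0],
    [0,0,0,0,0],
  ],
)

```text
time_s: 7.2
position: [0.4999, -0.143, 0.1007]
eef_rot: [0.0, 0.131, 0.991, -0.0]
contact_force: [-0.0, -0.6, 1.0]
finger_gap: -0.0
grip_force: 0.0
```

```bash
python3 st.py s4
```

```text
t 7.2 local x,y,z -0.0015838228642488389 0.018185445530228692 0.10073937092895105 F [-0.01173483 -0.57225757  1.02778022]
orange 0
green 523 mean y,z 0.0034424967401770795 0.03991985517762655 range -0.0009084028784038853 0.008382692379936673 0.08361121614835376 angle 1.4847739398914876
```

View pics/s4.png

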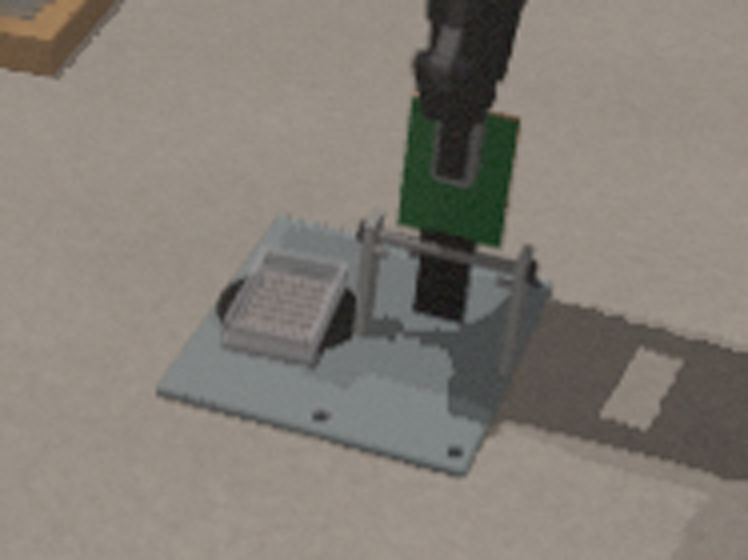

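The flag is almost vertical, with the finger on its green face at (455,150) in the crop. I'll push it on over the pivot.

Call:
servo_tool(
  increments=[
    [0,0,-0.2,0,0],
    [0,0,-0.2,0,0],
    [0,0,-0.2,0,0],
    [0,0,-0.2,0,0],
    [0,0,-0.2,0,0],
  ],
)

```text
time_s: 7.75
position: [0.4869, -0.191, 0.1006]
eef_rot: [-0.0, 0.131, 0.991, -0.0]
contact_force: [0.5, 0.6, 0.1]
finger_gap: -0.0001
grip_force: 0.2
```

Call:
servo_tool(
  increments=[
    [0,0,-0.2,0,0],
    [0,0,-0.15,0.1,0],
    [0,0,-0.1,0.1,0],
    [0,0,0,0,0],
  ],
)

```text
time_s: 8.15
position: [0.4808, -0.2122, 0.0896]
eef_rot: [-0.001, 0.131, 0.991, 0.0]
contact_force: [0.7, 1.0, -0.0]
finger_gap: 0.0002
grip_force: 0.0
```

```bash
python3 st.py
```

```text
t 8.15 local x,y,z -0.002136416542037907 -0.053553761403778 0.08959807967270633 F [ 0.66844353  0.9890164  -0.00715229]
orange 0
green 700 mean y,z -0.0339140006304203 0.0237893247268236 range -0.06962882675272117 -0.0053097697760186476 0.04703347390385909 angle 2.529887300824259
```

Call:
servo_tool(
  increments=[
    [0,0,0,0.14,0],
    [0,0,0,0.14,0],
    [0,0,0,0.14,0],
    [0,0,0,0.12,0],
    [0,0,0,0,0],
  ],
)

```text
time_s: 8.7
position: [0.4809, -0.2115, 0.0625]
eef_rot: [-0.001, 0.131, 0.991, 0.0]
contact_force: [0.2, 0.2, -0.1]
finger_gap: 0.0001
grip_force: 0.0
```

Call:
servo_tool(
  increments=[
    [0,0,0,0.06,0],
    [0,0,0,0.04,0],
    [0,0,0,0,0],
  ],
)

```text
time_s: 9.0
position: [0.4813, -0.2118, 0.0585]
eef_rot: [-0.0, 0.131, 0.991, 0.0]
contact_force: [0.3, -0.2, -0.0]
finger_gap: -0.0001
grip_force: 0.0
```

```bash
python3 st.py
```

```text
t 9.0 local x,y,z -0.0017158308115625567 -0.0530828646457212 0.0584591031482333 F [ 0.28478812 -0.17515658 -0.01150285]
orange 0
green 434 mean y,z -0.038518285177204056 0.006574177394936772 range -0.0827625576407972 -0.006089345928245389 0.014895634388931878 angle 2.9725447867870836
```

Call:
servo_tool(
  increments=[
    [0,0,0,0.04,0],
    [0,0,0,0.04,0],
    [0,0,0,0,0],
  ],
)

```text
time_s: 9.35
position: [0.4812, -0.2118, 0.0543]
eef_rot: [-0.0, 0.131, 0.991, 0.0]
contact_force: [-0.6, -0.4, 0.1]
finger_gap: 0.0
grip_force: 0.0
```

Call:
servo_tool(
  increments=[
    [0,0,0,0.03,0],
    [0,0,0,0,0],
  ],
)

```text
time_s: 9.55
position: [0.4813, -0.2118, 0.0529]
eef_rot: [-0.0, 0.131, 0.991, 0.0]
contact_force: [-0.7, 0.2, 0.1]
finger_gap: 0.0004
grip_force: 0.0
```

```bash
python3 st.py
```

```text
t 9.55 local x,y,z -0.001757921766848173 -0.05304189609247385 0.052910695081821085 F [-0.73928406  0.22497807  0.08678766]
orange 0
green 372 mean y,z -0.03894257040614377 0.0030899600909889795 range -0.0846549749866429 -0.008335919496990168 0.008273522202647265 angle 3.062411958234097
```

Call:
servo_tool(
  increments=[
    [0,0,0,0.02,0],
    [0,0,0,0.02,0],
    [0,0,0,0,0],
  ],
)

```text
time_s: 9.9
position: [0.4813, -0.2118, 0.0509]
eef_rot: [-0.0, 0.131, 0.991, 0.0]
contact_force: [0.1, -0.2, 0.1]
finger_gap: -0.0002
grip_force: 0.0
```

Call:
servo_tool(
  increments=[
    [0,0,0,0.02,0],
    [0,0,0,0,0],
  ],
)

```text
time_s: 10.1
position: [0.4813, -0.2118, 0.05]
eef_rot: [-0.0, 0.131, 0.991, 0.0]
contact_force: [1.5, -0.1, 0.0]
finger_gap: -0.0002
grip_force: 0.0
```

```bash
python3 st.py
```

```text
t 10.1 local x,y,z -0.001715509140428364 -0.05303760211154154 0.04998205097702858 F [ 1.50741514 -0.13845321  0.01437166]
orange 0
green 342 mean y,z -0.0388648962575524 0.0011091708947702683 range -0.08066657216205544 -0.008083994748679817 0.004095638587482131 angle 3.113061253403681
```

Call:
servo_tool(
  increments=[
    [0,0,0,0.02,0],
    [0,0,0,0,0],
  ],
)

```text
time_s: 10.35
position: [0.4813, -0.2118, 0.049]
eef_rot: [-0.0, 0.131, 0.991, 0.0]
contact_force: [-0.3, -0.6, 0.1]
finger_gap: 0.0001
grip_force: 0.0
```

Call:
servo_tool(
  increments=[
    [0,0,0,0.02,0],
    [0,0,0,0,0],
  ],
)

```text
time_s: 10.55
position: [0.4815, -0.2119, 0.0486]
eef_rot: [0.0, 0.131, 0.991, -0.0]
contact_force: [-2.7, 1.9, 8.2]
finger_gap: 0.0001
grip_force: 4.0
```

The 8 N reading means the flag is against its stop. Now I lift clear and check.

Call:
servo_tool(
  increments=[
    [0,0,0,-0.2,0],
    [0,0,0,-0.8,0],
    [0,0,0,-0.8,0],
    [0,0,0,-0.8,0],
    [0,0,0,-0.4,0],
  ],
)

```text
time_s: 11.05
position: [0.482, -0.2121, 0.2022]
eef_rot: [0.002, 0.131, 0.991, -0.001]
contact_force: [-0.5, 0.2, -0.7]
finger_gap: -0.0003
grip_force: 0.0
```

```bash
python3 st.py; python3 - <<'E'
from h import *
im,d=capture("side"); cv2.imwrite("pics/s5.png",im[:,:,::-1])
E
```

```text
t 11.05 local x,y,z -0.0009237431756083134 -0.053205352457561694 0.2022355096420227 F [-0.48402927  0.17434681 -0.69595294]
orange 0
green 444 mean y,z -0.044288358100886376 0.0004989182478269375 range -0.0819885283279804 -0.007203474392474744 0.0039202515279687655 angle 3.130327906696693
```

View pics/s5.png

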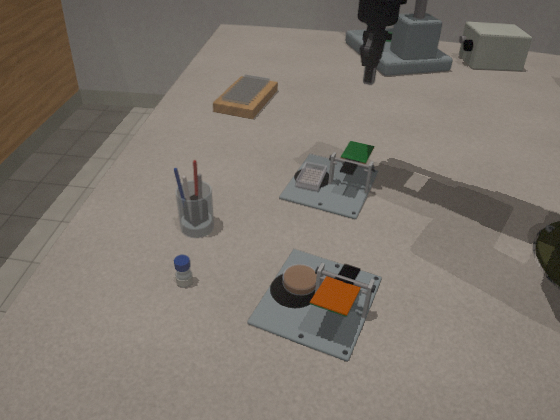

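The flag on the chamber's station lies flat showing green at (358,152). The other flag, dish, chamber, beaker and vial look unchanged, and the hand is clear.

```bash
python3 -c "
from cell import robot
print(robot.finish_job())"
```

```text
the job is handed in; nothing more can be done
None
```

The orange flag on the counting chamber's station is flipped over and lies flat showing green; in the last picture everything else looked unmoved, and I handed the job in at about 11 s with the robot touching nothing.

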